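# Turn the parts carousel to the inspection camera

### The arm

A 6-joint arm with a two-finger parallel gripper is mounted at the origin on the work surface. World frame = base frame: x ahead of the robot, y to its left, z up, the work surface at z = 0. Lengths are in m, angles in rad, forces in N, time in s.
With the tool pointing down it reaches from about 0.4 to 0.825 m from the base axis. Payload 7 kg.
Tool frame: the origin (TCP) lies between the finger pads; the fingertips stand 22 mm ahead of it and the grasp point (between the pads) lies 3 mm ahead of it (arm.tip_reach is the distance from the TCP to the fingertips, in m); z points along the fingers, y is the line along which they close (so a half turn about z gives the same grasp; the last joint's range is limited). The gripper opens to 88 mm and grips with 3 to 60 N. Pads are 19 mm wide; open, the fingers measure 130 mm over their backs; the gripper's body (78 mm by 193 mm) begins 47 mm behind the grasp point.
Start: joints at [-1.04, 0.359, 0.012, 0, -1.224, -0.288], TCP at [0.162, -0.655, 0.249] pointing down, gripper open.
Joint ranges: [-3.07, 3.07], [-1.43, 2.12], [-1.02, 1.25], [-3.03, 1.67], [-3.05, -0], [-3.03, 3.03]. Speed limits (rad/s): [2.39, 2.39, 3.01, 3.14, 3.14, 3.14].

### API

Orientations are given as [roll, pitch, yaw] about the fixed x, y, z axes, in that order (R = Rz(yaw) Ry(pitch) Rx(roll)).
In Python, from station import arm, viewer gives the robot as it stands. The module is installed in compiled form; this text tells all that it offers.
- The arm moves only by the tool apply_moves, never from a script. Its argument "commands" is a list that holds one entry, the list of rows, each a list of 5 numbers: the closure, from -1 (fully open) to 1 (shut), then the shift along the world's x, y, z as a fraction of full scale, then the turn about the world's z as a fraction of full scale. In form: [[[fingers, tx, ty, tz, yaw], ...]]. A call has 1 to 12 rows; each row shifts and turns the commanded pose from where the row before left it; what a row does not reach is not made up. Full scale, the value 1, is 20 cm for a shift and pi rad for a turn. A row lasts 1/10 s, in which the tool goes at most 50 mm and 8.59 degrees, less where a joint would pass 70% of its speed; a pose out of reach is approached as far as the arm can. A call with a number of a shift or a turn outside -1 to 1 is refused whole. A call with a gripper value outside its range is refused whole. The fingers move at their own pace and stop on an object; "force" is the grip in N (left out, the last holds). Time passes only in rows, so rows that do not move let the fingers close. It gives the time, the measured TCP pose, the force, the opening and the grip force at its end, in the units of the state.
- arm.get_state(): the state, without advancing time (a new reading comes with each control period).
- viewer.grab_frame(name): name is "scene" or "top" or "wrist"; returns a dict with "image" (420x560x3 uint8, blue, green, red), "mtx" (3x3 intrinsics, pixels), "rvec" (rotation vector, rad) and "tvec" (3), from world to camera coordinates, as OpenCV has them. Camera axes: x right, y down, z forward; pixel columns grow to the right and rows downward; lengths in m; the calibration is good to about 2 mm. The wrist camera is an equidistant fisheye: a pixel r from the principal point sees the ray r / f radians off the axis. A picture is of the moment at which its call begins. There is no depth.
- arm.job_done(): hands the job in; it is judged then, once.
The state is a dict: "t": time; "q": joint angles; "qd": joint speeds; "joint_efforts": joint torques, N m; "eef_pos": TCP position; "ee_rot": TCP orientation; "force": force on the tool from outside, world axes, zero at the start; "moment": the same for the moment, N m; "width": finger opening in m; "gripper_force": force on a finger pad.
Only numpy, scipy, OpenCV 4.12 (cv2) and the standard library are available. Lean on these libraries where they do the work, as an engineer would, in place of code of your own. Each camera call takes 0.05 s, during which the arm holds its last target. There are 200 camera calls.

### The job

Push the notched rim of the aluminium carousel round with a fingertip until the stepped steel nozzle stands squarely in front of the small inspection camera on the black breadboard, then let go and leave it at rest there. Do not touch, lift or shift the three loose parts standing on the carousel, do not knock the camera, and leave the jar and the screwdriver where they are.

Things in the scene. Friction and masses are not known exactly. Their poses are not given: they have to be found in the camera images.
- board: Black optical breadboard, fixed, 12 mm thick, top 12 mm above the table. Origin on the table surface on the carousel's upright axis, z up; its -x axis points from the carousel axis to the inspection camera (roughly towards the robot). It reaches 245 mm to -x, 185 mm to +x and 250 mm to either side of the origin.
- camera: Inspection camera fixed to the board: black box 44 mm wide, top 66 mm above the table, with a 32 mm round lens barrel that looks along the board's +x at the carousel. Origin on the carousel axis at the board's top, axes parallel to the board's; in the board's frame it fills x -242 to -168 mm, y -25 to +25 mm.
- carousel: Aluminium turntable: disc of 290 mm diameter, 22 mm thick, underside 30 mm and top 52 mm above the table, five notches in its rim. Turns either way, several turns, about its upright axis with about 2 N of push at the rim; stiff friction stops it at once when the push ends. Origin on the axis at the board's top, z up; its x axis turns with it.
- notch (a point): Middle of one rim notch, 131 mm from the axis, 41 mm above the table, at 36 degrees counterclockwise from the carousel's x axis; the other four follow every 72 degrees. Notches are open above, below and outwards: floor 113 mm from the axis, 32 mm deep, about 40 mm wide at the floor and 60 mm at the mouth, sides nearly radial. A fingertip goes in from above and pushes on a side.
- nozzle: The part to bring round: stepped round steel nozzle, 46 mm tall, the tallest on the carousel: foot 38 mm diameter, 14 mm high, then 26 mm diameter to 30 mm, then a cone narrowing to 12 mm. Loose on one of three round grey seats 62 mm from the carousel axis, 120 degrees apart. Origin at the centre of its underside. It faces the camera when straight on the board's -x side of the axis.
- collar: Plain steel ring, outer diameter 40 mm, bore 24 mm, 18 mm high, loose on another of the seats. Origin at the centre of its underside.
- block: Square steel block 32 x 32 mm, 28 mm high, loose on the remaining seat. Origin at the centre of its underside.
- jar: Bystander: small clear jar with a white cap, 40 mm diameter, 50 mm tall, standing loose on the breadboard to the board's +y side of the carousel. Origin at the centre of its underside.
- driver: Bystander: screwdriver with a grey handle, 150 mm long, lying loose on the breadboard to the board's -y side of the carousel. Origin under its middle, x axis along it towards the tip.
Not all that is in view belongs to the job. Leave any green or yellow look-alike of the block alone.

How it is judged:
At the end, for the whole second after the job is handed in: The nozzle stands in front of the camera, within 10 mm sideways of the line from the carousel axis to the lens; the carousel is at rest; all three parts stand upright on it, 52 to 72 mm from its axis; jar and screwdriver are within 20 mm of where they were (y of nozzle in the frame of board between -0.01 and 0.01 m and x of nozzle in the frame of board below -0.045 m and angular speed of carousel below 0.05 rad/s and horizontal distance between nozzle and carousel between 0.052 and 0.072 m and angle between each of nozzle, collar, block's own z axis and vertical below 0.1 rad and height (world z) of nozzle between 0.047 and 0.057 m and horizontal distance between collar and carousel between 0.052 and 0.072 m and height (world z) of collar between 0.047 and 0.057 m and horizontal distance between block and carousel between 0.052 and 0.072 m and height (world z) of block between 0.047 and 0.057 m and distance of each of jar, driver from where it was at the start of the episode below 0.02 m); the robot touches nothing.
It fails at once if a part on the carousel is touched by the robot (contact force between any of the fingers, the arm and nozzle above 0.5 N or contact force between any of the fingers, the arm and collar above 0.5 N or contact force between any of the fingers, the arm and block above 0.5 N).
It fails at once if a part on the carousel is lifted, tipped or shifted off its seat (height (world z) of any of nozzle, collar, block above 0.06 m or angle between any of nozzle, collar, block's own z axis and vertical above 0.25 rad or horizontal distance between any of nozzle, collar, block and carousel above 0.075 m or horizontal distance between any of nozzle, collar, block and carousel below 0.049 m).
It fails at once if the camera is knocked (contact force between any of the fingers, the arm and camera above 3 N).
It fails at once if jar or screwdriver is moved more than 30 mm (distance of any of jar, driver from where it was at the start of the episode above 0.03 m).
It also fails if it takes over 64 s, if anything falls off the work surface, if the arm or the gripper's body presses on something with over 40 N, if the wrist force passes 120 N, or if a joint passes its speed limit or range.

## Working session

There is one attempt and no reset: what is moved stays moved. The work goes in short steps, Python scripts to look and compute and a tool call to move; the robot and the scene stay as the last step left them, time stands still between calls to the robot, and variables do not carry over. Pictures are saved under pics/ and viewed, at most 10 in all, crops included, and the job is handed in when it is done.

Besides the shell and the picture viewer there is one more tool, called after "Request:" in YAML: its name, and indented under it one key for each argument. apply_moves: Moves the arm, as the interface text tells. Shift numbers are shares of 20 cm and turn numbers shares of pi rad, none past 1 either way. Its arguments: {"type":"object","properties":{"commands":{"type":"array","items":{"type":"array","items":{"type":"array","items":{"type":"number"}}}},"force":{"type":"number"}},"required":["commands"]}

```bash
mkdir -p pics; cat > h.py <<'E'
import numpy as np, cv2
from station import arm, viewer
def grab(n,f):
    d=viewer.grab_frame(n); cv2.imwrite(f'pics/{f}.png',d['image']); np.savez(f'pics/{f}.npz',**{k:np.array(v) for k,v in d.items()}); return d
def ray(f,uv,z):
    d=np.load(f'pics/{f}.npz'); R=cv2.Rodrigues(d['rvec'])[0]; t=d['tvec'].reshape(3)
    c=-R.T@t; v=R.T@np.linalg.inv(d['mtx'])@np.array([*uv,1.]); return c+v*(z-c[2])/v[2]
def proj(f,P):
    d=np.load(f'pics/{f}.npz'); return cv2.projectPoints(np.array(P,float).reshape(-1,3),d['rvec'],d['tvec'],d['mtx'],None)[0][:,0]
E
python3 -c "
from h import *
for n in('top','scene'):
    grab(n,n+'0')
    im=cv2.imread(f'pics/{n}0.png'); cv2.imwrite(f'pics/{n}0b.png',cv2.resize(im,(800,600)))
print(arm.get_state())"
```

```text
{'t': 0.1, 'q': array([-1.03989713e+00,  3.59284878e-01,  1.11664715e-02, -3.03733312e-04,
       -1.22411136e+00, -2.88078661e-01]), 'qd': array([-0.00083741, -0.00248724,  0.00164648,  0.00160101, -0.0007315 ,
        0.00081736]), 'joint_efforts': array([-8.45794330e-04, -5.84164345e+01,  2.93750310e+01,  7.01543301e+00,
        1.01907947e-02, -8.08079176e-05]), 'eef_pos': array([ 0.16216252, -0.65481653,  0.24774384]), 'ee_rot': array([ 3.14013715e+00, -1.33511286e-04, -2.89887543e+00]), 'force': array([ 0.08076477, -0.50858499,  0.12487653]), 'moment': array([-0.03598425, -0.00937353, -0.03101252]), 'gripper_force': 0.0, 'width': 0.08775871065048486}
```

View pics/top0b.png

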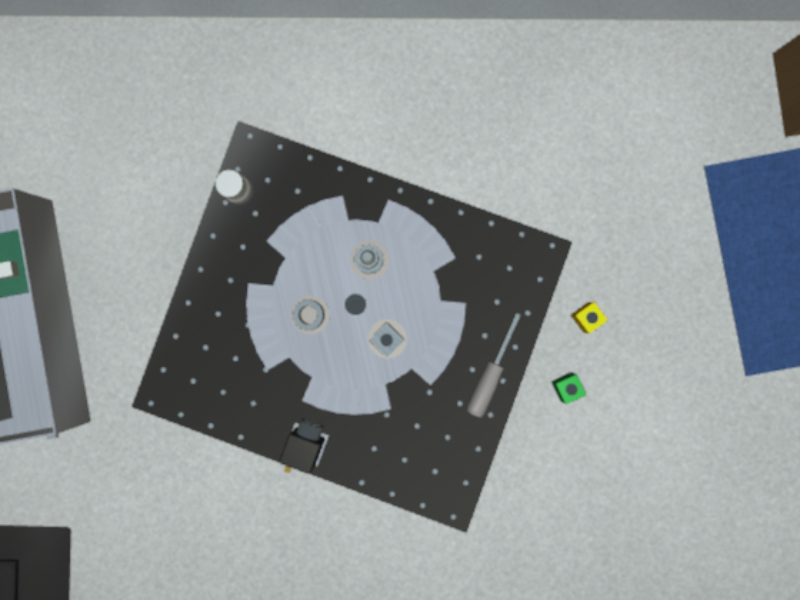

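View pics/scene0b.png

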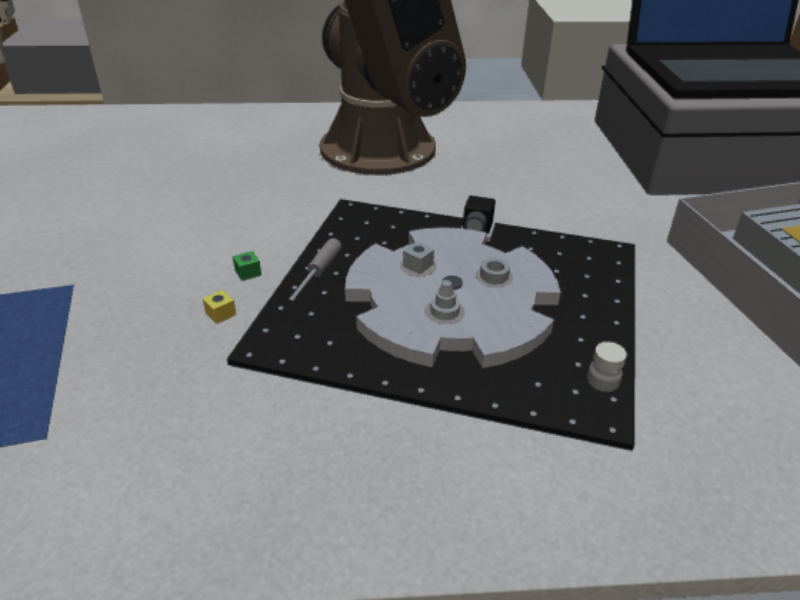

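The top view shows the nozzle at (368,257), the axis hub at (356,304), the collar at (309,315), the block at (386,340), the camera at (305,445), the jar at (230,184) and the driver around (495,365). The scene view confirms which part is the stepped nozzle. The green and yellow cubes are decoys, off the board.

```bash
python3 -c "
from h import *
s=.7
P=lambda u,v,z:ray('top0',((u+.5)*s-.5,(v+.5)*s-.5),z)[:2]
C=np.array([P(238,122,.012),P(571,241,.012),P(466,531,.012),P(133,406,.012)]);print(C)
# board corners: (+x,+y),(+x,-y),(-x,-y),(-x,+y)
B=np.array([[.185,.25],[.185,-.25],[-.245,-.25],[-.245,.25]])
b=B-B.mean(0);c=C-C.mean(0)
th=np.arctan2((b[:,0]*c[:,1]-b[:,1]*c[:,0]).sum(),(b*c).sum())
R=np.array([[np.cos(th),-np.sin(th)],[np.sin(th),np.cos(th)]])
o=C.mean(0)-R@B.mean(0)
print('th',np.degrees(th),'origin',o,'resid',C-(o+B@R.T)); print('hub',P(356,304,.052))
for n,u,v,z in[('noz',368,257,.098),('col',309,315,.07),('blk',386,340,.08),('jar',230,184,.062),('cam',305,445,.066),('n1',365,210,.052),('n2',448,280,.052),('n3',413,384,.052),('n4',296,380,.052),('n5',261,264,.052),('tip',518,315,.02),('hnd',478,412,.03)]:
  w=P(u,v,z);q=R.T@(w-o);print(n,w.round(3),q.round(3),np.hypot(*q).round(3),np.degrees(np.arctan2(q[1],q[0])).round(1))
"
```

```text
[[ 0.79210657  0.25290524]
 [ 0.63048121 -0.2148568 ]
 [ 0.22750619 -0.07485762]
 [ 0.3909622   0.39280804]]
th -19.175688416818502 origin [0.53859952 0.07914574] resid [[-0.00334485 -0.00160326]
 [-0.00073726  0.00289261]
 [ 0.00242953  0.00165145]
 [ 0.00165259 -0.0029408 ]]
hub [0.53833789 0.07873196]
noz [0.597 0.061] [0.061 0.002] 0.061 1.4
col [0.523 0.138] [-0.034  0.05 ] 0.061 124.0
blk [0.493 0.037] [-0.029 -0.055] 0.062 -118.2
jar [0.694 0.246] [0.091 0.209] 0.228 66.4
cam [0.355 0.141] [-0.194 -0.002] 0.194 -179.3
n1 [0.663 0.069] [0.121 0.031] 0.125 14.4
n2 [ 0.572 -0.042] [ 0.071 -0.104] 0.126 -55.5
n3 [0.434 0.002] [-0.073 -0.107] 0.13 -124.3
n4 [0.437 0.157] [-0.122  0.04 ] 0.128 162.0
n5 [0.59  0.206] [0.006 0.137] 0.137 87.3
tip [ 0.527 -0.141] [ 0.061 -0.212] 0.221 -73.9
hnd [ 0.395 -0.087] [-0.081 -0.204] 0.22 -111.7
```

```bash
cat >> h.py <<'E'
O=np.array([.5385,.079]); TH=np.radians(-19.2)
def notch(f):
    "board-frame angles (deg) of notch middles, from dark samples on a ring at the disc top"
    a=np.radians(np.arange(0,360,.5)); g=cv2.imread(f'pics/{f}.png',0); p=[]
    for r in (.120,.130,.138):
        P=np.c_[O[0]+r*np.cos(a+TH),O[1]+r*np.sin(a+TH),0*a+.052]; q=proj(f,P).astype(np.float32)
        p.append(cv2.remap(g,q[:,:1],q[:,1:],cv2.INTER_LINEAR)[:,0]<95)
    return [round(float(np.degrees(np.angle((m*np.exp(5j*a)).sum())/5)),1) for m in p],[float(m.mean().round(3)) for m in p]
E
python3 -c "
from h import *
print(notch('top0'))
im=cv2.imread('pics/top0.png')
for k in range(5):
  for r in(.113,.131,.145):
    a=np.radians(16.5+72*k)+TH;q=proj('top0',[O[0]+r*np.cos(a),O[1]+r*np.sin(a),.052])[0]
    cv2.circle(im,tuple(int(round(x)) for x in q),1,(0,0,255),-1)
cv2.imwrite('pics/ov.png',cv2.resize(im[120:300,150:345],None,fx=3,fy=3))"
```

```text
([14.8, 14.9, 14.9], [0.288, 0.306, 0.317])
```

View pics/ov.png

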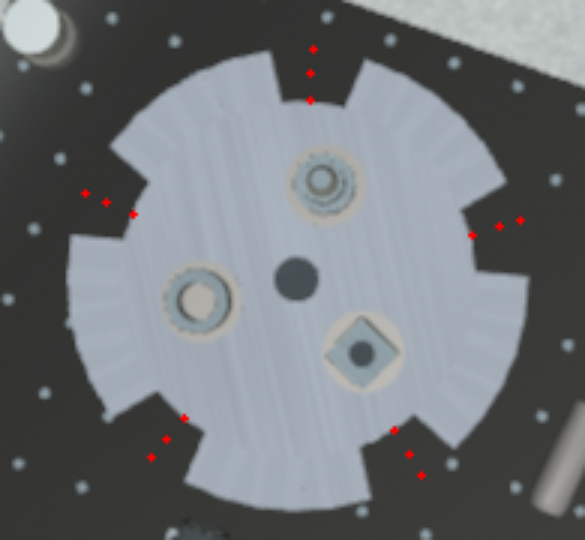

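Request:
apply_moves:
  commands:
    - [[1,0.22,0.21,0,-0.04],[1,0.22,0.21,0,-0.04],[1,0.22,0.21,0,-0.04],[1,0.15,0.24,0,-0.04],[1,0.1,0.24,0,-0.04],[1,0.1,0.24,0,-0.04],[1,0.05,0.24,0,-0.04],[1,0,0.24,0,-0.04],[1,0,0.24,0,-0.04],[1,0,0.24,0,-0.04]]
  force: 10

```text
t: 1.1
eef_pos: [0.3456, -0.2339, 0.2485]
ee_rot: [3.142, -0.0, 2.152]
force: [2.3, 0.7, 0.5]
width: 0.0129
gripper_force: 0.0
```

The overlay shows the notch points about 2° too far counterclockwise, so the notch I want (lower right, about (410,445) in the crop) is at −129° in the board frame, −148° in the world frame. I'll go above it.

Request:
apply_moves:
  commands:
    - [[1,0.058,0.2,0,-0.018],[1,0.058,0.2,0,0],[1,0.058,0.2,0,0],[1,0.058,0.2,0,0],[1,0.058,0.2,0,0],[1,0.058,0.2,0,0],[1,0,0,-0.2,0],[1,0,0,-0.2,0],[1,0,0,-0.1,0],[1,0,0,0,0],[1,0,0,0,0]]

```text
t: 2.2
eef_pos: [0.4212, -0.007, 0.1489]
ee_rot: [3.14, -0.018, 2.114]
force: [0.2, 0.3, 0.4]
width: 0.0003
gripper_force: 0.0
```

```bash
python3 -c "
from h import *
print(arm.get_state()['eef_pos'],arm.get_state()['ee_rot'][2])
a=grab('wrist','w1')['image'];b=grab('scene','s1')['image'][110:320,200:480]
cv2.imwrite('pics/c1.png',np.hstack([cv2.resize(a,(400,300)),cv2.resize(b,(400,300))]))"
```

```text
[ 0.42122493 -0.00697251  0.14894419] 2.113622717935934
```

View pics/c1.png

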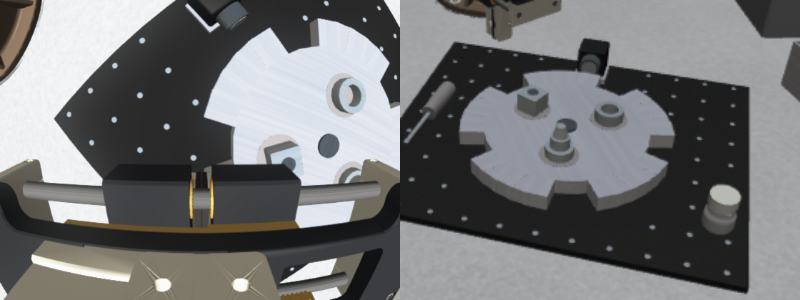

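That notch sits at the inner edge of the reach: the tool tilts slightly there. The next notch counterclockwise (board −57°, world −76°) has better reach and wrist range, stays clear of the camera for the whole stroke and keeps the gripper body away from the parts.

Request:
apply_moves:
  commands:
    - [[1,0.0735,-0.0265,0,0.0395],[1,0.0735,-0.0265,0,0.0395],[1,0.0735,-0.0265,0,0.0395],[1,0.0735,-0.0265,0,0.0395],[1,0.0735,-0.0265,0,0.0395],[1,0.0735,-0.0265,0,0.0395],[1,0.0735,-0.0265,0,0.0395],[1,0.0735,-0.0265,0,0.0395],[1,0.0735,-0.0265,0,0.0395],[1,0.0735,-0.0265,0,0.0395],[1,0,0,0,0],[1,0,0,0,0]]

```text
t: 3.5
eef_pos: [0.5682, -0.06, 0.1493]
ee_rot: [3.139, -0.017, -2.932]
force: [-0.3, 0.1, 0.2]
width: 0.0003
gripper_force: 0.0
```

```bash
python3 -c "
from h import *
s=arm.get_state();print(s['eef_pos'],s['ee_rot'],s['q'],s['force'])
a=grab('scene','s2')['image'][110:320,200:480];b=grab('top','t2')['image'][110:320,140:420]
cv2.imwrite('pics/c2.png',np.hstack([cv2.resize(a,(400,300)),cv2.resize(b,(400,300))]))"
```

```text
[ 0.5682352  -0.05999323  0.14933602] [ 3.13941563 -0.01698189 -2.93209334] [ 0.23539688  0.28381131 -0.33922544 -0.00318301 -0.96468178 -1.59487695] [-0.31447536  0.10940394  0.15785863]
```

View pics/c2.png

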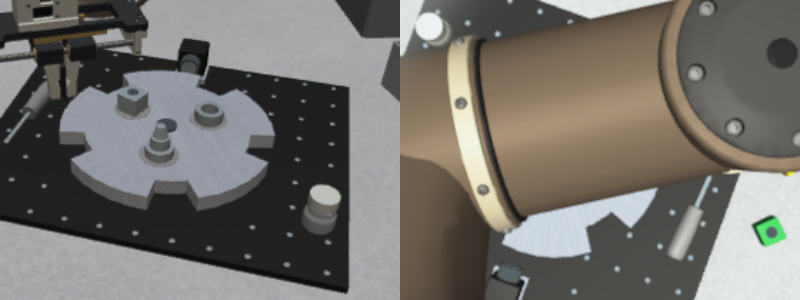

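Request:
apply_moves:
  commands:
    - [[1,0,0,-0.15,0],[1,0,0,-0.15,0],[1,0,0,-0.05,0],[1,0,0,-0.05,0],[1,0,0,-0.045,0],[1,0,0,0,0],[1,0,0,0,0]]

```text
t: 4.3
eef_pos: [0.5684, -0.0598, 0.0601]
ee_rot: [3.14, -0.017, -2.929]
force: [-0.2, -0.9, -0.1]
width: 0.0007
gripper_force: 0.0
```

```bash
python3 -c "
from h import *
s=arm.get_state();print(s['eef_pos'],s['ee_rot'],s['force'])
a=grab('scene','s3')['image'][110:320,150:430]
cv2.imwrite('pics/c3.png',cv2.resize(a,(800,600)))
# arc rows, 5 deg each, around axis
p0=np.array([.568,-.06]);
for st in (5,):
  c=np.hypot(*(p0-O));f=np.arctan2(*(p0-O)[::-1]);print(c,np.degrees(f))
  for k in range(36):
    d=(O+c*np.array([np.cos(f+np.radians(st*(k+1))),np.sin(f+np.radians(st*(k+1)))]))-(O+c*np.array([np.cos(f+np.radians(st*k)),np.sin(f+np.radians(st*k))]))
    print([float(x) for x in (d/.2).round(4)],end=' ' if k%12<11 else '\n')
"
```

```text
[ 0.56843832 -0.05984752  0.06009858] [ 3.13972223 -0.01744885 -2.92878926] [-0.15266691 -0.92736703 -0.0890892 ]
0.14209591830872553 -78.0178911524061
[0.06, 0.0155] [0.0584, 0.0207] [0.0564, 0.0257] [0.054, 0.0305] [0.0511, 0.0351] [0.0478, 0.0394] [0.0442, 0.0434] [0.0403, 0.0471] [0.036, 0.0504] [0.0315, 0.0534] [0.0267, 0.0559] [0.0217, 0.058]
[0.0166, 0.0597] [0.0113, 0.0609] [0.006, 0.0617] [0.0006, 0.062] [-0.0048, 0.0618] [-0.0102, 0.0611] [-0.0155, 0.06] [-0.0207, 0.0584] [-0.0257, 0.0564] [-0.0305, 0.054] [-0.0351, 0.0511] [-0.0394, 0.0478]
[-0.0434, 0.0442] [-0.0471, 0.0403] [-0.0504, 0.036] [-0.0534, 0.0315] [-0.0559, 0.0267] [-0.058, 0.0217] [-0.0597, 0.0166] [-0.0609, 0.0113] [-0.0617, 0.006] [-0.062, 0.0006] [-0.0618, -0.0048] [-0.0611, -0.0102]
```

View pics/c3.png

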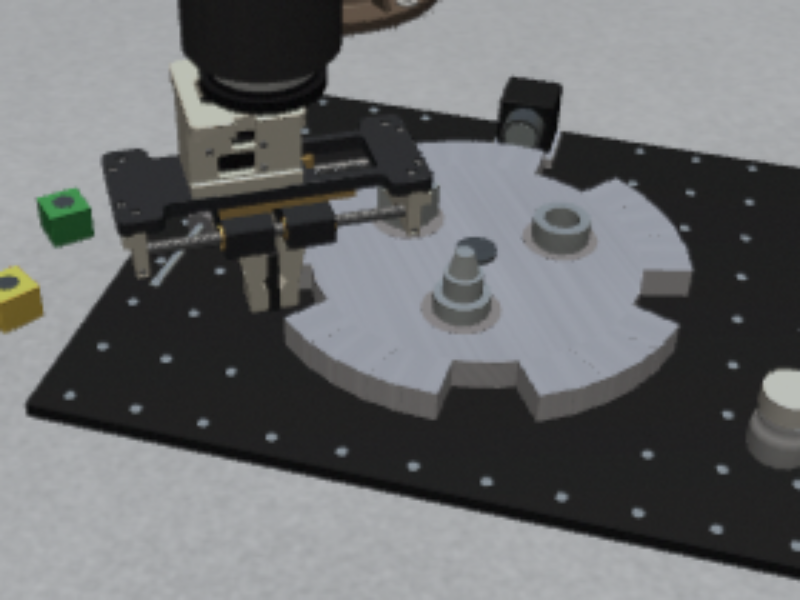

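The fingertip is in the notch at about (275,290) and touches nothing. I'll start the push.

Request:
apply_moves:
  commands:
    - [[1,0.06,0.0155,0,0.0278],[1,0.0584,0.0207,0,0.0278],[1,0.0564,0.0257,0,0.0278],[1,0.054,0.0305,0,0.0278],[1,0.0511,0.0351,0,0.0278],[1,0.0478,0.0394,0,0.0278],[1,0.0442,0.0434,0,0.0278],[1,0.0403,0.0471,0,0.0278]]

```text
t: 5.15
eef_pos: [0.6509, -0.0086, 0.0605]
ee_rot: [3.14, -0.018, -2.227]
force: [-2.2, -2.3, 0.8]
width: 0.0006
gripper_force: 1.1
```

```bash
python3 -c "
from h import *
s=arm.get_state();print(s['eef_pos'],s['ee_rot'],s['force'])
p=s['eef_pos'][:2]-O;print(np.hypot(*p),np.degrees(np.arctan2(p[1],p[0])))
a=grab('scene','s4')['image'][110:320,150:430]
cv2.imwrite('pics/c4.png',cv2.resize(a,(800,600)))"
```

```text
[ 0.65093681 -0.00863711  0.0604621 ] [ 3.14015585 -0.01817379 -2.2269426 ] [-2.22857737 -2.27397735  0.76485816]
0.14255629971153186 -37.93407509039453
```

View pics/c4.png

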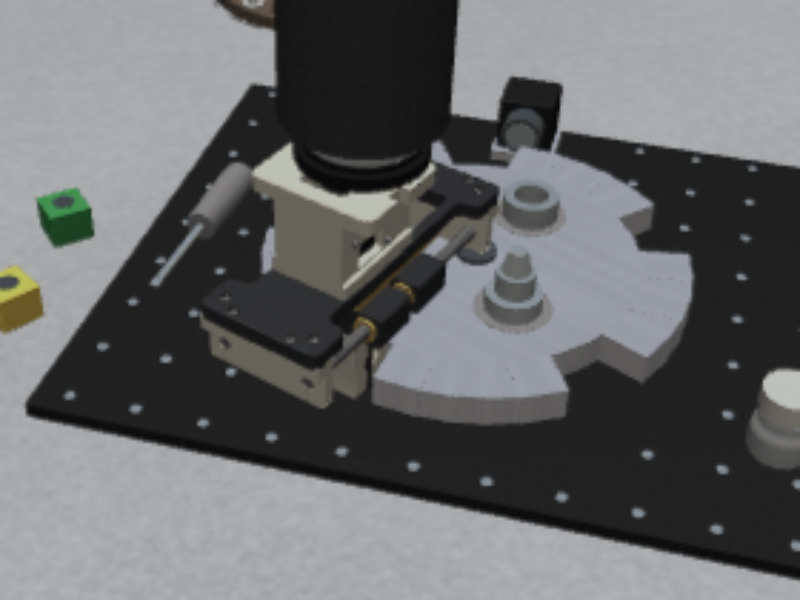

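The carousel turns with the fingertip, and the nozzle, now at (515,290), stays clear of the gripper body. I'll continue along the arc.

Request:
apply_moves:
  commands:
    - [[1,0.036,0.0504,0,0.0278],[1,0.0315,0.0534,0,0.0278],[1,0.0267,0.0559,0,0.0278],[1,0.0217,0.058,0,0.0278],[1,0.0166,0.0597,0,0.0278],[1,0.0113,0.0609,0,0.0278],[1,0.006,0.0617,0,0.0278],[1,0.0006,0.062,0,0.0278],[1,-0.0048,0.0618,0,0.0278],[1,-0.0102,0.0611,0,0.0278],[1,-0.0155,0.06,0,0.0278],[1,-0.0207,0.0584,0,0.0278]]

```text
t: 6.4
eef_pos: [0.6711, 0.1325, 0.0604]
ee_rot: [-3.141, -0.019, -1.18]
force: [3.0, -1.6, -1.6]
width: 0.0006
gripper_force: 1.2
```

```bash
cat >> h.py <<'E'
def fin():
    s=arm.get_state(); p=s['eef_pos'][:2]-O; print(s['t'],s['eef_pos'],np.degrees(s['ee_rot'][2]),s['force'],'r',np.hypot(*p),'phi',np.degrees(np.arctan2(p[1],p[0])),'q6',s['q'][5])
E
python3 -c "
from h import *
fin()"
```

```text
6.4 [0.67113294 0.13250937 0.06043692] -67.63447283124142 [ 3.01570021 -1.6042048  -1.59135885] r 0.14302010286179642 phi 21.971096465958162 q6 -0.11483815453986487
```

Request:
apply_moves:
  commands:
    - [[1,-0.0257,0.0564,0,0.0278],[1,-0.0305,0.054,0,0.0278],[1,-0.0351,0.0511,0,0.0278],[1,-0.0394,0.0478,0,0.0278],[1,-0.0434,0.0442,0,0.0278],[1,-0.0471,0.0403,0,0.0278],[1,-0.0504,0.036,0,0.0278],[1,-0.0534,0.0315,0,0.0278],[1,-0.0559,0.0267,0,0.0278],[1,-0.058,0.0217,0,0.0278],[1,-0.0597,0.0166,0,0.0278],[1,-0.0609,0.0113,0,0.0278]]

```text
t: 7.6
eef_pos: [0.5591, 0.2207, 0.0605]
ee_rot: [-3.141, -0.021, -0.132]
force: [2.9, 1.4, -1.2]
width: 0.0006
gripper_force: 1.2
```

```bash
python3 -c "
from h import *
fin()
a=grab('scene','s5')['image'][110:320,150:430]
b=grab('top','t5')['image'][110:320,140:420]
cv2.imwrite('pics/c5.png',np.hstack([cv2.resize(a,(400,300)),cv2.resize(b,(400,300))]))"
```

```text
7.6 [0.55908285 0.22069667 0.06052326] -7.566794043121612 [ 2.87166469  1.41761239 -1.1978648 ] r 0.14318379550324042 phi 81.73502627104799 q6 0.7122812579103407
```

View pics/c5.png

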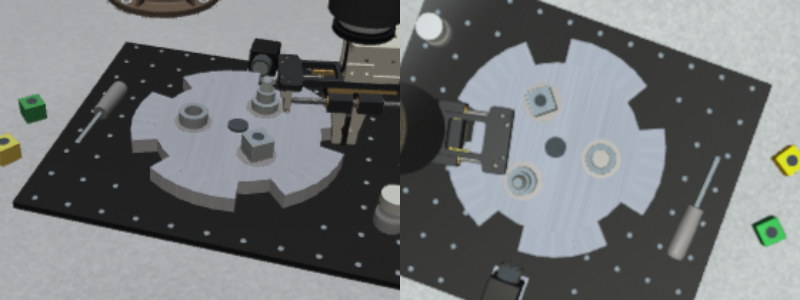

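```bash
python3 -c "
from h import *
def b(u,v,z):
  w=ray('t5',(140+(u+.5)*.7-.5,110+(v+.5)*.7-.5),z)[:2]-O
  q=np.array([[np.cos(TH),np.sin(TH)],[-np.sin(TH),np.cos(TH)]])@w
  return q.round(4),np.degrees(np.arctan2(q[1],q[0])).round(1)
print('noz',b(119,181,.098),'col',b(200,158,.07),'blk',b(140,100,.08))
p0=.1432;f=np.radians(81.9)
for st in(5,4):
 for k in range(6):
  e=lambda t:np.array([np.cos(f+np.radians(t)),np.sin(f+np.radians(t))])*.142
  print(st,((e(st*k+st)-e(st*k))/.2).round(4))
"
```

```text
noz (array([-0.0545,  0.0243]), np.float64(156.0)) col (array([ 0.0064, -0.0602]), np.float64(-83.9)) blk (array([0.0498, 0.037 ]), np.float64(36.7))
5 [-0.0616  0.006 ]
5 [-0.0619  0.0006]
5 [-0.0618 -0.0048]
5 [-0.0611 -0.0101]
5 [-0.06   -0.0154]
5 [-0.0584 -0.0206]
4 [-0.0493  0.0053]
4 [-0.0495  0.0018]
4 [-0.0495 -0.0016]
4 [-0.0493 -0.0051]
4 [-0.0488 -0.0085]
4 [-0.0481 -0.0119]
```

All three parts agree: the nozzle stands at 156.2°, so 23.8° remain.

Request:
apply_moves:
  commands:
    - [[1,-0.0616,0.006,0,0.0278],[1,-0.0619,0.0006,0,0.0278],[1,-0.0618,-0.0048,0,0.0278],[1,-0.0611,-0.0101,0,0.0278],[1,-0.0456,-0.0117,0,0.021],[1,0,0,0,0],[1,0,0,0,0]]

```text
t: 8.4
eef_pos: [0.5005, 0.2158, 0.0599]
ee_rot: [3.14, -0.019, 0.277]
force: [0.5, 0.6, 0.7]
width: 0.0001
gripper_force: 0.0
```

```bash
python3 -c "
from h import *
fin()
b=grab('top','t6')['image'][110:320,140:420]
cv2.imwrite('pics/c6.png',cv2.resize(b,(800,600)))"
```

```text
8.4 [0.5005487  0.21576603 0.05992783] 15.88331967126474 [0.46481277 0.62996867 0.66566492] r 0.1419339574785363 phi 105.50883954103604 q6 1.0614555555855787
```

View pics/c6.png

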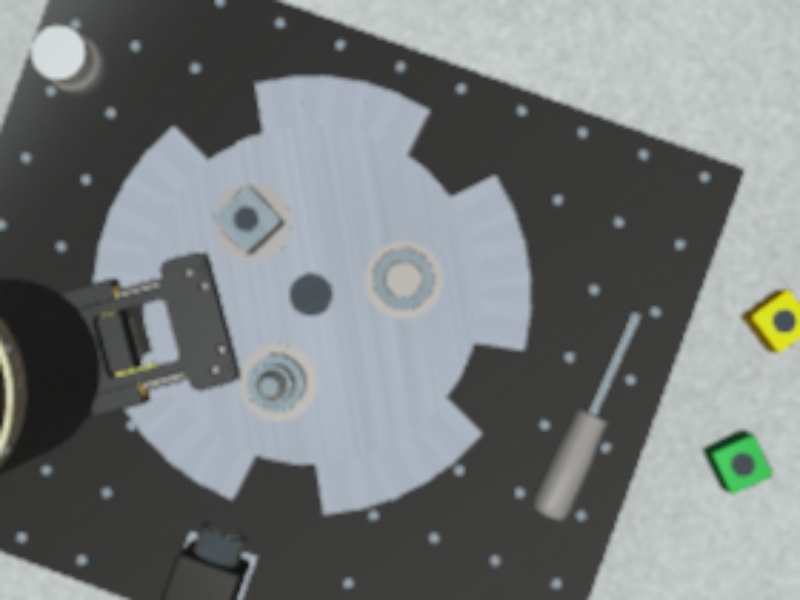

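```bash
python3 -c "
from h import *
def b(u,v,z):
  w=ray('t6',(140+(u+.5)*.35-.5,110+(v+.5)*.35-.5),z)[:2]-O
  q=np.array([[np.cos(TH),np.sin(TH)],[-np.sin(TH),np.cos(TH)]])@w
  return q.round(4),np.degrees(np.arctan2(q[1],q[0])).round(1)
print('noz',b(271,385,.098),'seat',b(279,383,.052),'col',b(404,281,.07),'blk',b(246,218,.08),'cam',b(213,560,.066))
"
```

```text
noz (array([-0.0607,  0.0005]), np.float64(179.6)) seat (array([-0.0628,  0.0003]), np.float64(179.7)) col (array([ 0.0287, -0.0545]), np.float64(-62.2)) blk (array([0.0317, 0.0539]), np.float64(59.5)) cam (array([-0.1836, -0.0002]), np.float64(-179.9))
```

Request:
apply_moves:
  commands:
    - [[1,0.025,0.006,0,0],[1,0.01,0.003,0,0],[1,0,0,0.1,0],[1,0,0,0.2,0],[1,0,0,0.2,0],[1,0,0,0.2,0],[1,0,0,0,0],[1,0,0,0,0],[1,0,0,0,0]]

```text
t: 9.35
eef_pos: [0.5066, 0.2172, 0.1984]
ee_rot: [3.139, -0.016, 0.28]
force: [0.3, -0.4, -0.5]
width: 0.0
gripper_force: 0.0
```

```bash
python3 -c "
from h import *
fin()
b=grab('top','t7')['image'][110:320,140:420]
cv2.imwrite('pics/c7.png',cv2.resize(b,(800,600)))"
```

```text
9.35 [0.50658444 0.21715268 0.19840209] 16.06320149912333 [ 0.3005814  -0.38486311 -0.51196231] r 0.14179127570307468 phi 103.00807306856335 q6 1.077920434364178
```

View pics/c7.png

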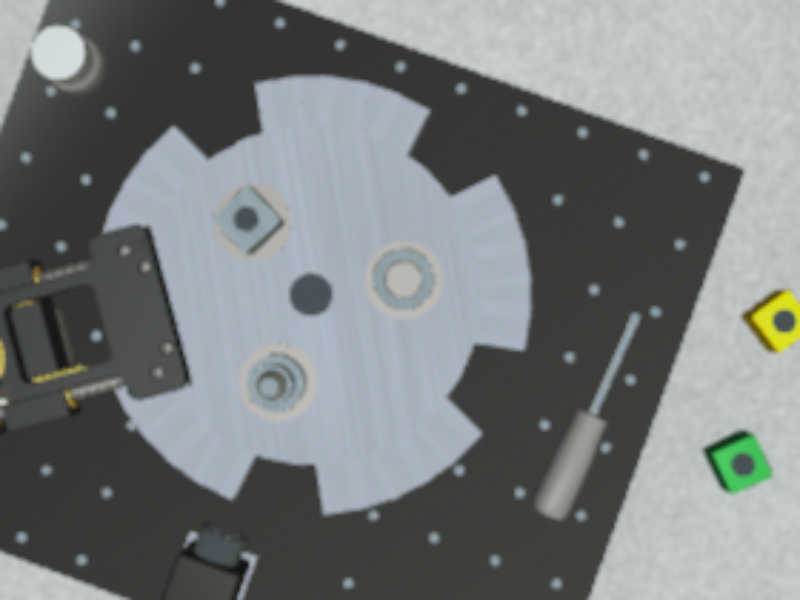

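The arm is clear and the carousel hasn't moved: the nozzle is still at (271,385), about 0.5 mm off the camera line. The jar and screwdriver are where they were, so I'm handing in.

```bash
python3 -c "
from h import *
print(arm.job_done())"
```

```text
the job is handed in; nothing more can be done
None
```

I turned the carousel about 178° so the nozzle stands squarely in front of the inspection camera, about 0.5 mm off the line by the last picture, and handed the job in with the arm clear at about 9.4 s; the hand-in gave no verdict.

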